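# Put the garlic away and latch the keeper

## Task

Put the garlic bulb away: set it down inside the open white keeper box, then lower the wooden lid gently until it is fully closed (it falls by itself if let go half-way, so do not let it drop). Then lock it: turn the red wing catch on the lid a quarter turn clockwise, so that the wing points to the steel handle. Leave the onion and the salt shaker as they stand.

Things in the scene. Friction and masses are not known exactly. Their poses are not given: they have to be found in the camera images.
- keeper: White garlic keeper box with small black vent holes, fixed to the worktop and unable to move. Outside 140 (x) x 170 (y) x 78 mm high, walls 5 mm, inner floor 8 mm above the worktop. Origin: centre of its underside, on the worktop. Its x axis points from the front (handle side, towards the robot) to the hinge at the back, z up.
- hinge (a point): Point on the hinge line of the lid, half-way along it, 74 mm behind the box's centre and 84 mm above the worktop; the hinge line runs along the box's y axis. Same axes as the box.
- lid (a joint): Lid angle in rad: 0 = fully closed (level), 1.57 = standing upright, stop at 1.72. The hinge has friction: the lid stays put above about 1.0 rad, below that it falls shut by itself unless held. Lid of pale wood, 143 x 174 x 10 mm, 0.3 kg; closed, its top is 89 mm above the worktop.
- handle (a point): Middle of the lid's handle: a round steel bar, 10 mm thick, 100 mm long, parallel to the hinge line, held at its two ends, 35 mm clear of the lid's front edge and 182 mm from the hinge line, in the lid's plane. Topmost when the lid is upright (266 mm up); in front of the box, 84 mm up, when closed. It can turn between pinching fingers. Axes: x to the hinge, y along the bar, z out of the lid's top.
- catch (a joint): Angle of the red wing catch in rad: 0 = open, wing parallel to the hinge line; 1.57 = locked, at its stop, wing pointing to the handle. It grows as the wing is turned clockwise (seen from above on the closed lid). It stays where it is left; turning takes about 0.05 N m.
- wing (a point): Grip point on the axis of the red wing catch: an upright plate 12 mm thick, 42 mm long, 26 mm high (8 to 34 mm above the lid's top; this point 22 mm above it, 111 mm above the worktop when closed). The axis stands square on the lid, 110 mm from the hinge line, 72 mm from the handle bar. The point turns with the wing: z away from the lid, y along the wing's length, x through its thickness.
- garlic_mid (a point): Centre (28 mm up) of the pinkish white garlic bulb, 56 mm across and 56 mm high with a pointed tip, 0.03 kg, standing on the worktop.
- onion_mid (a point): Centre (47 mm up) of the brown onion, 82 mm across, 94 mm high; to be left alone.
- salt_mid (a point): Centre (45 mm up) of the salt shaker, clear with a grey top, 44 mm across, 90 mm high; to be left alone.

How it is judged:
By the outcome, as a careful person would: the job done as asked, in the order asked, and still so for the second after the job is handed in, with the robot touching nothing.
It also fails if it takes over 72 s, if anything falls off the work surface, if the arm or the gripper's body presses on something with over 40 N, if the wrist force passes 120 N, or if a joint passes its speed limit or range.

## Robot

A 6-joint arm with a two-finger parallel gripper is mounted at the origin on a cart in front of the work surface, level with it; the furniture and walls round the work are solid. World frame = base frame: x ahead of the robot, y to its left, z up, the work surface at z = 0. Lengths are in mm, angles in rad, forces in N, time in s.
With the tool pointing down it reaches from about 300 to 775 mm from the base axis. Payload 14.6 kg.
Tool frame: the origin (TCP) lies between the finger pads; the fingertips stand 25 mm ahead of it and the grasp point (between the pads) lies 6 mm ahead of it; z points along the fingers, y is the line along which they close (so a half turn about z gives the same grasp; the last joint's range is limited). The gripper opens to 94 mm and grips with 3 to 60 N. Pads are 16 mm wide; open, the fingers measure 119 mm over their backs; the gripper's body (75 mm by 177 mm) begins 78 mm behind the grasp point.
Start: joints at [1.258, 0.3, 1.521, -0, 1.321, -0.067], TCP at [133.831, 533.459, 230.446] pointing down, gripper open.
Joint ranges: [-3.03, 3.03], [-0.79, 2.21], [0.23, 2.52], [-1.04, 4.18], [0, 3.07], [-2.55, 2.55]. Speed limits (rad/s): [2.22, 2.22, 2.57, 3.14, 3.14, 3.14].

## Interface

Orientations are given as [roll, pitch, yaw] about the fixed x, y, z axes, in that order (R = Rz(yaw) Ry(pitch) Rx(roll)).
In Python, from cell import manip gives the robot as it stands. The module is installed in compiled form; this text tells all that it offers.
- The arm moves only by the tool step_arm, never from a script. Its argument "series" is one flat list of numbers, 5 for each row, row after row: the shift along the world's x, y, z in mm, then the turn about the world's z in rad, then the closure, from 0 (fully open) to 1 (shut). In form: [dx, dy, dz, spin, jaw, dx, dy, dz, spin, jaw, ...]. A call has 1 to 20 rows; each row shifts and turns the commanded pose from where the row before left it; what a row does not reach is not made up. A row lasts 1/8 s, in which the tool goes at most 62.5 mm and 10.7 degrees, less where a joint would pass 70% of its speed; a pose out of reach is approached as far as the arm can. A call is refused whole if a number of a shift passes 62.5 or a number of a turn 0.188, either way. A call with a gripper value outside its range is refused whole. The fingers move at their own pace and stop on an object; "squeeze" is the grip in N (left out, the last holds). Time passes only in rows, so rows that do not move let the fingers close. It gives the time, the measured TCP pose, the force, the opening and the grip force at its end, in the units of the state.
- manip.read_state(): the state, without advancing time (a new reading comes with each control period).
- manip.camera(name): name is "scene" or "side" or "wrist"; returns (picture, depth): 384x512x3 uint8, blue, green, red; 384x512 float32, mm along the optical axis (not along the pixel's ray), 0 where there is no reading.
- manip.camera_info(name): a dict with "fovy" (degrees; the focal length in pixels is half the picture's height over the tangent of half this angle, whatever the lens; pixels are square), "cx", "cy" (the principal point, pixels), "eye" and "orientation" of the camera in the world. Camera axes: x right, y down, z forward; pixel columns grow to the right and rows downward; lengths in mm; the calibration is good to about 2 mm. The wrist camera is an equidistant fisheye: a pixel r from the principal point sees the ray r / f radians off the axis. A picture is of the moment at which its call begins: read the wrist's pose just before it. camera_info takes no time and is no camera call; for the wrist camera it gives the pose at the moment of the call.
- manip.sign_off(): hands the job in; it is judged then, once.
The state is a dict: "clock": time; "joints": joint angles; "qd": joint speeds; "effort": joint torques, N m; "eef_pos": TCP position; "eef_rot": TCP orientation; "wrist_force": force on the tool from outside, world axes, zero at the start; "moment": the same for the moment, N m; "finger_gap": finger opening in mm; "finger_force": force on a finger pad.
Only numpy, scipy, OpenCV 4.12 (cv2) and the standard library are available. Lean on these libraries where they do the work, as an engineer would, in place of code of your own. Each camera call takes 0.05 s, during which the arm holds its last target. There are 200 camera calls.

## Working session

There is one attempt and no reset: what is moved stays moved. The work goes in short steps, Python scripts to look and compute and a tool call to move; the robot and the scene stay as the last step left them, time stands still between calls to the robot, and variables do not carry over. Pictures are saved under pics/ and viewed, at most 11 in all, crops included, and the job is handed in when it is done.

Besides the shell and the picture viewer there is one more tool, called by a JSON object that holds its "fn" and its "kwargs". step_arm: Moves the arm, as the interface text tells. Its arguments: {"type":"object","properties":{"series":{"type":"array"},"squeeze":{"type":"number"}},"required":["series"]}

```bash
mkdir -p pics
cat > h.py <<'E'
from cell import manip
import numpy as np, cv2
from scipy.spatial.transform import Rotation as R
def info(n):
    i=manip.camera_info(n); return i
def save(n,f):
    p,d=manip.camera(n); cv2.imwrite(f'pics/{f}.png',p); np.save(f'pics/{f}.npy',d); return p,d
E
python3 - <<'E'
from h import *
for n in ('scene','side','wrist'): print(n,manip.camera_info(n))
print(manip.read_state())
a,_=save('scene','s0'); b,_=save('side','d0'); 
c,_=save('wrist','w0')
cv2.imwrite('pics/all0.png',cv2.resize(np.vstack([np.hstack([a,b]),np.hstack([c,c*0])]),(800,600),interpolation=cv2.INTER_AREA))
E
```

```text
scene {'fovy': 48.12789121567031, 'cx': 254.3696414365964, 'cy': 190.75274852449007, 'eye': array([ -83.47551209, -682.36718344, 1096.99626862]), 'orientation': array([-2.41053676, -0.00849618, -0.76683976])}
side {'fovy': 51.3705962128427, 'cx': 257.2627973442142, 'cy': 194.57922854686612, 'eye': array([586.98120345, 909.05317781, 748.59016795]), 'orientation': array([-2.14026201,  0.01064446,  3.10598157])}
wrist {'fovy': 65.70646984690485, 'cx': 256.50204000496706, 'cy': 191.7635899169022, 'eye': array([ 62.89672634, 549.70952677, 383.92027469]), 'orientation': array([2.89017850e+00, 1.44086741e-03, 1.32441380e+00])}
{'clock': 0.0, 'joints': array([ 1.25843363e+00,  3.00469344e-01,  1.52160009e+00, -2.65615877e-05,
        1.32068178e+00, -6.65828230e-02]), 'qd': array([ 5.69516953e-06, -2.35623334e-03,  9.20712673e-04, -2.12902441e-04,
       -2.77159794e-03, -2.07283331e-03]), 'effort': array([ 1.30381170e-03, -5.31818819e+01, -3.52733302e+01,  7.08777085e-02,
        2.43867037e-02, -8.29092664e-05]), 'eef_pos': array([133.74866619, 533.24463287, 229.87923355]), 'eef_rot': array([-3.14043495e+00, -5.14126214e-05,  2.89581934e+00]), 'wrist_force': array([-0.0322149 , -0.08161068, -0.10987098]), 'moment': array([-0.05175933,  0.01389527,  0.02546774]), 'finger_force': 0.0, 'finger_gap': 94.02948741425374}
```

View pics/all0.png

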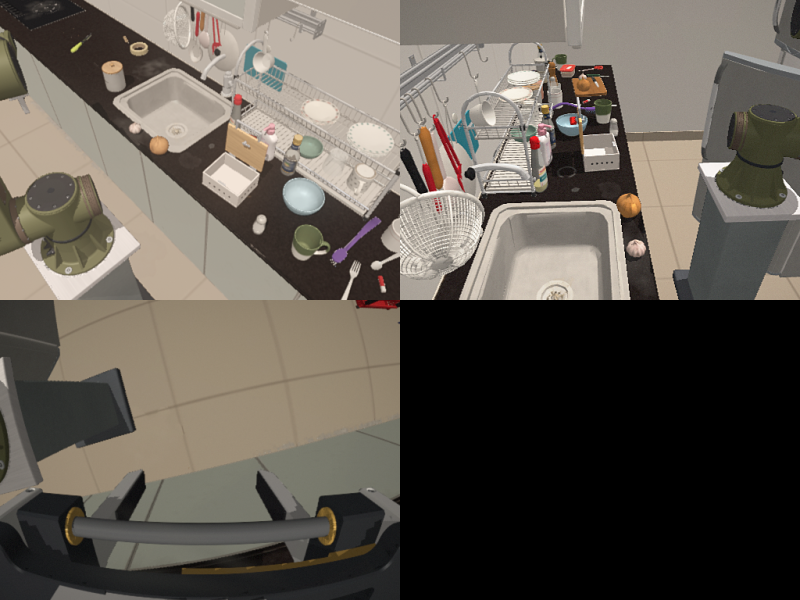

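The montage at 0.78 scale shows, in full-resolution pixels: in the scene view, garlic near (173,164), onion (203,186), keeper (296,228) with its lid upright, and salt (333,288). In the side view, garlic is near (302,319), onion (292,264) and keeper (256,195).

```bash
cat >> h.py <<'E'
def ray(n,uv,I=None):
    I=I or manip.camera_info(n); f=192/np.tan(np.radians(I['fovy'])/2)
    x=(uv[0]-I['cx'])/f; y=(uv[1]-I['cy'])/f
    if n=='wrist':
        t=np.hypot(x,y); s=np.sinc(t/np.pi); v=np.array([x*s,y*s,np.cos(t)])
    else: v=np.array([x,y,1.])
    v=R.from_euler('xyz',I['orientation']).apply(v); return np.array(I['eye']),v/np.linalg.norm(v)
def tri(a,b):
    (p,u),(q,v)=a,b
    s=np.linalg.lstsq(np.c_[u,-v],q-p,rcond=None)[0]
    A,B=p+s[0]*u,q+s[1]*v; return (A+B)/2,np.linalg.norm(A-B)
def plane(a,z): p,u=a; return p+u*(z-p[2])/u[2]
E
python3 - <<'E'
from h import *
def blob(im,lo,hi,box):
    x0,y0,x1,y1=box; h=cv2.cvtColor(im[y0:y1,x0:x1],cv2.COLOR_BGR2HSV)
    m=cv2.inRange(h,lo,hi); n,l,s,c=cv2.connectedComponentsWithStats(m); k=1+np.argmax(s[1:,4])
    b=s[k]; return np.array([x0+b[0]+(b[2]-1)/2,y0+b[1]+(b[3]-1)/2]),b
a=cv2.imread('pics/s0.png'); b=cv2.imread('pics/d0.png')
for name,lo,hi,ba,bb in (('garlic',(0,0,110),(179,110,255),(160,148,186,178),(286,300,322,338)),('onion',(5,110,60),(25,255,255),(185,165,222,203),(270,235,320,285)),):
    (pa,sa),(pb,sb)=blob(a,lo,hi,ba),blob(b,lo,hi,bb); print(name,pa,sa,pb,sb,*tri(ray('scene',pa),ray('side',pb)))
c1=cv2.resize(a[140:270,240:360],None,fx=4,fy=4,interpolation=cv2.INTER_CUBIC)
c2=cv2.resize(b[130:260,200:300],None,fx=4,fy=4,interpolation=cv2.INTER_CUBIC)
cv2.imwrite('pics/c1.png',cv2.resize(np.hstack([c1,c2]),None,fx=.9,fy=.9))
E
```

```text
garlic [173.5 159. ] [  2   0  24  23 410] [302. 317.] [  4   6  25  23 431] [476.79965141 305.13504423  34.25217756] 8.841511540643122
onion [203.  185.5] [  6   9  25  24 467] [292.5 262. ] [  7  11  32  33 783] [474.40174658 130.44158155  37.88950661] 0.9055161045878284
```

View pics/c1.png

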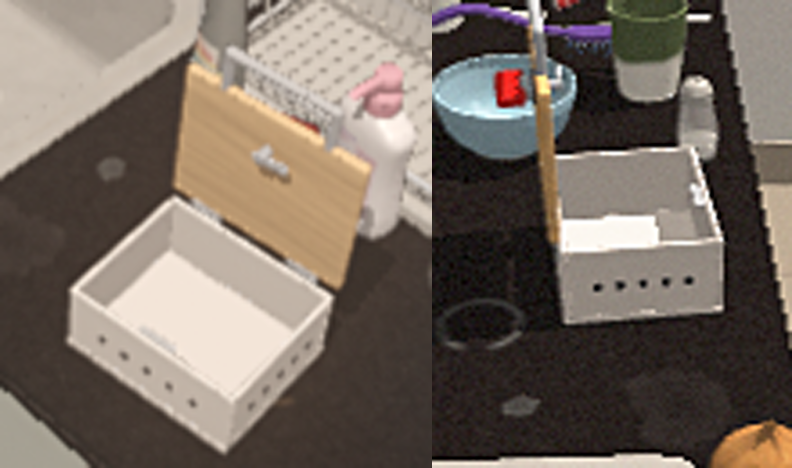

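The left crop (scene, ×3.6, origin (240,140)) shows rim corners at (70,291), (236,394), (330,297) and (176,200), with the handle bar from (232,55) to (338,118). The right crop (side, origin (200,130)) shows rim corners at (722,240), (558,250), (694,150) and (555,155), and the red wing at (510,88).

Run:
```python
from h import *
S=lambda x,y:ray('scene',(240+(x+.5)/3.6-.5,140+(y+.5)/3.6-.5)); D=lambda x,y:ray('side',(200+(x-432+.5)/3.6-.5,130+(y+.5)/3.6-.5))
s={'FL':(70,291),'FR':(236,394),'BR':(330,297),'BL':(176,200)}
d={'FL':(722,240),'BL':(558,250),'FR':(694,150),'BR':(555,155)}
P={}
for k in s:
    t=tri(S(*s[k]),D(*d[k])); P[k]=plane(S(*s[k]),78); print(k,t[0].round(1),t[1].round(1),P[k].round(1),plane(D(*d[k]),78).round(1))
c=sum(P.values())/4; print(c)
for a,b in (('FR','FL'),('BR','BL')): v=P[b]-P[a]; print(np.linalg.norm(v),np.arctan2(-v[0],v[1]))
for a,b in (('FR','BR'),('FL','BL')): v=P[b]-P[a]; print(np.linalg.norm(v),np.arctan2(v[1],v[0]))
print('handle',plane(S(232,55),266),plane(S(338,118),266)); print('wing side',plane(D(510,88),194))
a=cv2.imread('pics/s0.png'); b=cv2.imread('pics/d0.png')
for n,im,bx in (('scene',a,(158,140,195,175)),('side',b,(284,296,324,340))):
    h=cv2.cvtColor(im,cv2.COLOR_BGR2HSV); m=cv2.inRange(h,(0,0,110),(179,110,255))[bx[1]:bx[3],bx[0]:bx[2]]
    N,l,st,ce=cv2.connectedComponentsWithStats(m)
    for i in range(1,N):
        if st[i,4]>50: print(n,st[i],ce[i]+bx[:2],plane(ray(n,ce[i]+bx[:2]),28))
```

```text
FL [ 485.6 -125.6   76.8] 1.5 [ 484.1 -126.2   78. ] [ 486.4 -124.4   78. ]
FR [ 503.1 -289.1   77. ] 8.5 [ 507.2 -290.    78. ] [ 499.7 -283.1   78. ]
BR [ 633.3 -280.2   79.4] 3.6 [ 636.4 -279.7   78. ] [ 631.8 -280.6   78. ]
BL [ 625.5 -117.1   76.2] 3.7 [ 622.  -118.1   78. ] [ 627.  -116.1   78. ]
[ 562.41320553 -203.50866207   78.        ]
165.4617265252533 0.1399189632869258
162.27573243159677 0.08851956294113203
129.63972594843167 0.07965090729481224
138.19686072195262 0.05872293826977139
handle [ 633.92742001 -149.34607139  266.        ] [ 640.32191482 -250.02636533  266.        ]
wing side [ 664.03147973 -192.97715806  194.        ]
scene [  0   0  37  35 919] [179.11099021 153.8531012 ] [515.35067299 317.64566019  28.        ]
side [  0   1   6  43 135] [285.42962963 323.82962963] [511.03306421 319.32789814  28.        ]
side [ 31   0   9  43 220] [320.3        310.91363636] [427.65641068 286.47045131  28.        ]
side [  6  10  25  23 431] [302.04176334 317.39675174] [471.89417344 303.15750662  28.        ]
```

{"fn": "step_arm", "kwargs": {"series": [34,-23,0,0.033,0,34,-23,0,0.033,0,34,-23,0,0.033,0,34,-23,0,0.033,0,34,-23,0,0.033,0,34,-23,0,0.033,0,34,-23,0,0.033,0,34,-23,0,0.033,0,34,-23,0,0.033,0,34,-23,0,0.033,0,0,0,0,0,0,0,0,0,0,0]}}

```text
clock: 1.65
eef_pos: [473.5, 303.6, 230.2]
eef_rot: [-3.141, -0.001, -3.058]
wrist_force: [-0.6, 0.5, -0.3]
finger_gap: 93.8
finger_force: 0.0
```

Run:
```python
from h import *
I=manip.camera_info('wrist'); c,d=save('wrist','w1'); print(I, manip.read_state()['eef_rot'])
```

```text
{'fovy': 65.70646984690485, 'cx': 256.50204000496706, 'cy': 191.7635899169022, 'eye': array([400.71377586, 296.33578144, 384.2602761 ]), 'orientation': array([2.89078962e+00, 2.76453825e-04, 1.65398578e+00])} [-3.14155492e+00 -3.19421298e-04 -3.05704696e+00]
```

View pics/w1.png

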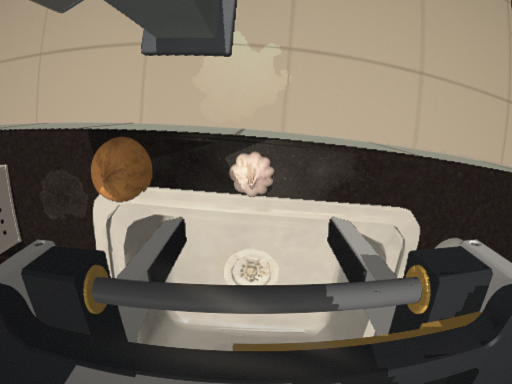

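The wrist view shows the garlic at about (251,173) between the fingers' columns, the onion at (122,169), and the sink below them.

Run:
```python
from h import *
c=cv2.imread('pics/w1.png'); I=dict(fovy=65.70646984690485,cx=256.502,cy=191.76359,eye=[400.714,296.336,384.26],orientation=[2.8907896,2.76e-4,1.65398578])
m=cv2.inRange(cv2.cvtColor(c,cv2.COLOR_BGR2HSV),(0,0,100),(179,140,255))[145:198,220:285]
N,l,st,ce=cv2.connectedComponentsWithStats(m); k=1+np.argmax(st[1:,4]); b=st[k]; uv=np.array([220+b[0]+(b[2]-1)/2,145+b[1]+(b[3]-1)/2]); print(b,uv)
r=ray('wrist',uv,I); print(plane(r,28)); print(tri(r,ray('side',(302,317))))
for z in (0,28): print(plane(ray('wrist',(122,169),I),47))
```

```text
[   0    6   58   47 1620] [248.5 174. ]
[470.19676891 292.23442219  28.        ]
(array([471.16809173, 292.55939565,  17.48544144]), np.float64(2.297119302252962))
[471.72426951 135.50406113  47.        ]
[471.72426951 135.50406113  47.        ]
```

{"fn": "step_arm", "kwargs": {"series": [-1,-3,-45,0,0,-1,-3,-45,0,0,0,0,0,0,0]}}

```text
clock: 2.08
eef_pos: [470.0, 297.3, 138.2]
eef_rot: [-3.139, -0.005, -3.057]
wrist_force: [-0.3, -0.5, 0.3]
finger_gap: 94.0
finger_force: 0.0
```

Run:
```python
from h import *
I=manip.camera_info('wrist'); c,d=save('wrist','w2'); np.savez('pics/w2i.npz',e=I['eye'],o=I['orientation'])
h=cv2.cvtColor(c,cv2.COLOR_BGR2HSV); 
m=cv2.inRange(h,(0,25,90),(179,140,255)); m|=0
for y in range(120,230,6): print(y,' '.join('%d/%d/%d'%tuple(h[y,x]) for x in (200,215,225,235,250,265,280,290,300)))
```

```text
120 18/60/199 17/57/205 18/60/204 18/61/205 17/60/200 18/61/201 17/60/200 18/62/197 18/58/201
126 18/61/198 18/61/201 18/60/200 18/61/201 18/60/200 17/61/200 18/61/202 17/60/199 18/59/200
132 30/27/158 32/26/159 30/26/157 28/27/160 22/38/174 18/61/200 18/61/200 17/62/199 18/59/200
138 30/25/155 26/26/157 30/23/157 20/35/130 30/27/159 30/24/159 30/24/158 34/27/158 30/26/159
144 17/50/36 30/46/28 9/51/35 20/33/46 32/26/135 30/26/158 35/30/162 30/26/158 30/27/160
150 5/41/37 11/82/25 0/15/34 18/35/36 12/34/38 15/28/37 0/31/25 173/41/25 30/23/55
156 13/64/28 12/33/39 20/39/39 15/26/40 9/45/40 17/50/36 174/40/32 24/39/33 20/46/33
162 12/34/37 0/35/36 19/47/43 17/43/42 17/57/40 13/41/44 18/35/36 15/42/36 10/42/36
168 10/49/31 12/34/37 20/35/44 17/44/41 21/46/39 15/55/56 13/47/38 13/46/39 15/46/55
174 15/51/30 13/44/41 13/46/39 6/33/39 13/56/127 14/51/228 12/34/38 13/43/71 15/49/63
180 17/56/32 9/41/44 17/41/44 12/52/64 13/45/244 13/49/232 11/53/139 15/48/64 14/49/67
186 25/61/25 9/51/35 13/56/41 14/57/174 15/65/236 15/48/239 12/52/112 16/42/66 15/40/63
192 13/64/36 10/42/36 8/28/36 11/57/160 16/35/250 15/32/248 11/58/216 15/49/73 14/41/68
198 21/51/35 5/46/33 18/30/42 13/63/153 19/44/244 14/44/242 12/56/210 19/40/70 20/38/61
204 12/34/37 10/46/33 6/31/41 12/68/153 14/55/222 9/61/217 11/58/177 13/40/77 13/53/68
210 10/53/43 18/34/38 15/37/41 13/57/170 14/55/214 11/59/216 13/55/184 18/39/66 15/39/65
216 18/31/41 15/49/42 24/32/40 13/54/118 12/55/166 11/59/213 16/45/62 15/47/65 13/45/68
222 22/30/226 22/29/229 22/29/228 20/35/221 13/59/160 13/53/158 14/40/70 12/47/70 14/42/67
228 22/29/225 22/30/226 21/32/226 21/33/223 21/32/221 21/32/223 23/32/226 22/30/228 21/31/225
```

View pics/w2.png

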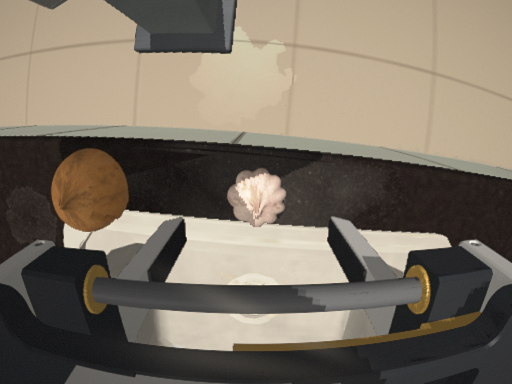

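The garlic spans about columns 228–285 and rows 168–226, so its centre is near (256.5,197).

Run:
```python
from h import *
I=manip.camera_info('wrist'); z=np.load('pics/w2i.npz'); I.update(eye=z['e'],orientation=z['o'])
r=ray('wrist',(256.5,197),I); print(plane(r,28)); print(tri(r,ray('side',(302,317.2))))
I1=dict(I,eye=[400.714,296.336,384.26],orientation=[2.8907896,2.76e-4,1.65398578]); print(tri(r,ray('wrist',(251.5,173.5),I1)),plane(ray('wrist',(251.5,173.5),I1),28))
```

```text
[469.25731847 295.79468918  28.        ]
(array([470.98374283, 296.08553174,  20.49653045]), np.float64(0.636280467824869))
(array([469.35064438, 295.81755304,  27.63675445]), np.float64(0.03210526216676097)) [469.27618521 295.83348417  28.        ]
```

{"fn": "step_arm", "kwargs": {"series": [-1,-1.5,-26,0,0,0,0,-26,0,0,0,0,-26,0,0,0,0,-26,0,0,0,0,0,0,0.6,0,0,0,0,0.6,0,0,0,0,0.6,0,0,0,0,0.6], "squeeze": 10}}

```text
clock: 3.12
eef_pos: [471.2, 296.2, 37.3]
eef_rot: [3.141, 0.001, -3.057]
wrist_force: [-0.2, -0.4, 0.7]
finger_gap: 57.7
finger_force: 0.0
```

{"fn": "step_arm", "kwargs": {"series": [-2,0,-3,0,0.6,0,0,0,0,1,0,0,0,0,1,0,0,0,0,1,0,0,0,0,1]}}

```text
clock: 3.75
eef_pos: [470.0, 296.2, 34.6]
eef_rot: [3.141, 0.003, -3.058]
wrist_force: [3.6, -2.2, 7.2]
finger_gap: 53.9
finger_force: 10.0
```

{"fn": "step_arm", "kwargs": {"series": [0,0,20,0,1,0,0,45,0,1,0,0,45,0,1,0,0,40,0,1,7,-35,0,0,1,7,-35,0,0,1,7,-40,0,0,1,7,-40,0,0,1,7,-40,0,0,1,7,-40,0,0,1,7,-40,0,0,1,7,-40,0,0,1,7,-40,0,0,1,7,-40,0,0,1,7,-40,0,0,1,8,-40,0,0,1,0,-29,0,0,1,0,0,0,0,1,0,0,0,0,1]}}

```text
clock: 6.12
eef_pos: [553.8, -202.3, 183.4]
eef_rot: [3.141, -0.0, -3.057]
wrist_force: [0.1, -0.0, 0.4]
finger_gap: 53.7
finger_force: 10.0
```

Run:
```python
from h import *
I=manip.camera_info('wrist'); c,d=save('wrist','w3'); np.savez('pics/w3i.npz',e=I['eye'],o=I['orientation'])
```

```text
(no output)
```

View pics/w3.png

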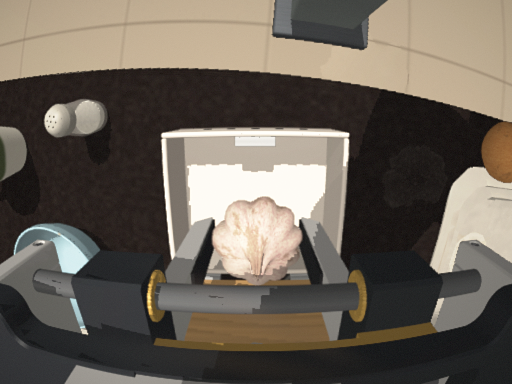

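The wrist view shows the front rim's outer corners at about (163,132) and (349,131), and the garlic held centrally over the box.

Run:
```python
from h import *
I=manip.camera_info('wrist'); z=np.load('pics/w3i.npz'); I.update(eye=z['e'],orientation=z['o'])
P=[plane(ray('wrist',p,I),78) for p in ((163,132),(349,131))]; v=P[1]-P[0]; print(P,np.linalg.norm(v),np.arctan2(-v[0],v[1]))
a=np.arctan2(-v[0],v[1]); m=(P[0]+P[1])/2; print(m+70*np.array([np.cos(a),np.sin(a),0]), m+144*np.array([np.cos(a),np.sin(a),0]))
```

```text
[array([ 499.18432442, -292.26278964,   78.        ]), array([ 484.37789791, -126.24117062,   78.        ])] 166.68055750250517 0.0889483995983985
[ 561.50438007 -203.03379925   78.        ] [ 635.21183577 -196.46029375   78.        ]
```

{"fn": "step_arm", "kwargs": {"series": [1,0,-30,0,1,0,0,-30,0,1,0,0,-30,0,1,0,0,-25,0,1,0,0,-15,0,1,0,0,-8,0,1,0,0,0,0,1,0,0,0,0,1]}}

```text
clock: 7.18
eef_pos: [555.2, -203.2, 46.3]
eef_rot: [-3.141, 0.001, -3.057]
wrist_force: [-0.6, -0.2, -0.4]
finger_gap: 53.8
finger_force: 10.0
```

{"fn": "step_arm", "kwargs": {"series": [0,0,-2,0,1,0,0,-1,0,1,0,0,0,0,1,0,0,0,0,0.2,0,0,0,0,0.2,0,0,0,0,0.2,0,0,5,0,0.2,0,0,20,0,0.2,0,0,40,0,0.2,0,0,60,0,0.2,0,0,60,0,0.2,0,0,0,0,0.2]}}

```text
clock: 8.68
eef_pos: [556.1, -203.6, 234.1]
eef_rot: [-3.137, 0.009, -3.057]
wrist_force: [-0.0, 0.1, -1.0]
finger_gap: 74.8
finger_force: 0.0
```

Run:
```python
from h import *
save('side','d1'); I=manip.camera_info('wrist'); c,d=save('wrist','w4'); s,ds=save('scene','s1')
# tall obstacles behind the lid, from scene depth
J=manip.camera_info('scene'); f=192/np.tan(np.radians(J['fovy'])/2); v,u=np.mgrid[:384,:512]
p=np.stack([(u-J['cx'])/f*ds,(v-J['cy'])/f*ds,ds],-1)[ds>0]; w=R.from_euler('xyz',J['orientation']).apply(p)+J['eye']
for x0 in range(600,900,20):
    q=w[(w[:,0]>x0)&(w[:,0]<x0+20)&(abs(w[:,1]+200)<130)]
    if len(q): print(x0,np.round([q[:,2].max(),np.percentile(q[:,2],95)]))
S=cv2.resize(s[130:270,230:370],(420,420)); cv2.imwrite('pics/v4.png',np.hstack([S,cv2.resize(c[100:300,150:370],(380,420))]))
```

```text
600 [772. 721.]
620 [717. 679.]
640 [711. 701.]
660 [705. 698.]
680 [699. 691.]
700 [693. 685.]
720 [686. 680.]
740 [680. 671.]
760 [669. 641.]
780 [659. 466.]
800 [650. 286.]
820 [268. 264.]
840 [266. 264.]
860 [267. 264.]
880 [266. 263.]
```

View pics/v4.png

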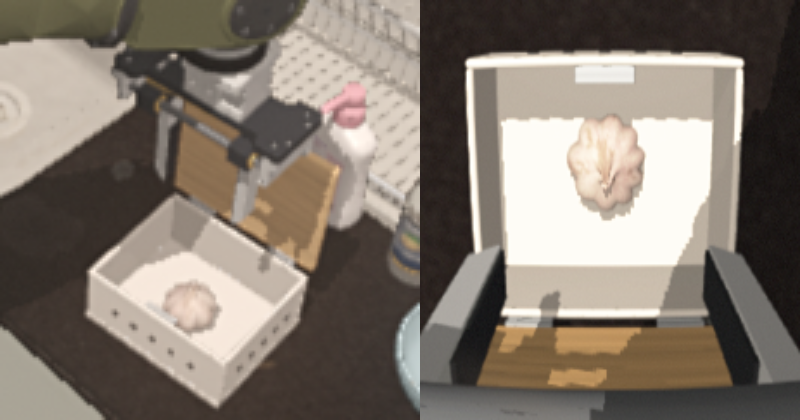

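The garlic stands inside the box, clear of the walls. Next I check for obstacles around the upright handle.

Run:
```python
from h import *
for n,fn in (('scene','s0'),('side','d0')):
    ds=np.load(f'pics/{fn}.npy'); J=manip.camera_info(n); f=192/np.tan(np.radians(J['fovy'])/2); v,u=np.mgrid[:384,:512]
    p=np.stack([(u-J['cx'])/f*ds,(v-J['cy'])/f*ds,ds],-1)[ds>0]; w=R.from_euler('xyz',J['orientation']).apply(p)+J['eye']
    q=w[(w[:,0]>560)&(w[:,0]<1000)&(w[:,1]<50)&(w[:,1]>-400)]
    for x0 in range(560,1000,40):
        r=q[(q[:,0]>=x0)&(q[:,0]<x0+40),2]
        print(n,x0,len(r),np.histogram(r,[-20,100,200,300,400,500,600,700,900])[0])
    r=w[(abs(w[:,0]-640)<40)&(abs(w[:,1]+200)<75)&(w[:,2]>240)&(w[:,2]<290)]; print(len(r), r.mean(0) if len(r) else 0)
    r=r[r[:,2]>255]; print(len(r), np.percentile(r,[5,50,95],axis=0) if len(r) else 0)
```

```text
scene 560 2612 [1437    0    0    0    0    0  558  617]
scene 600 5956 [1987 1089  547    0    0    0 1727  606]
scene 640 1460 [792 138 203   0   0   0 291  36]
scene 680 1075 [833   1   0   0   0   0 241   0]
scene 720 828 [648  16   0   0   0   0 164   0]
scene 760 2699 [1077 1057  482    0    0    0   83    0]
scene 800 1553 [577  74 777 116   0   0   9   0]
scene 840 1004 [456   0 487  50  11   0   0   0]
scene 880 1512 [803   0 656  25  28   0   0   0]
scene 920 2357 [992   0 693 293 166 213   0   0]
scene 960 2913 [960  50 896 104 310 593   0   0]
176 [ 638.38242423 -199.34535431  264.83582046]
148 [[ 632.72711807 -248.33593296  259.1706191 ]
 [ 638.52759551 -198.64603244  268.81933693]
 [ 644.67680503 -148.89502023  272.25424485]]
side 560 1039 [1036    0    0    0    0    0    3    0]
side 600 1224 [973 124 127   0   0   0   0   0]
side 640 1181 [1026   85   70    0    0    0    0    0]
side 680 1096 [1096    0    0    0    0    0    0    0]
side 720 1063 [1051   12    0    0    0    0    0    0]
side 760 2558 [1293  957  308    0    0    0    0    0]
side 800 1277 [425 256 408 188   0   0   0   0]
side 840 1263 [714   0 441  97  11   0   0   0]
side 880 1534 [867   0 555  52  60   0   0   0]
side 920 2555 [979   0 558 644 223 151   0   0]
side 960 2682 [1066  111  554  259  334  358    0    0]
85 [ 637.74079431 -172.72163254  263.41893983]
66 [[ 632.68428692 -236.00006039  257.63657734]
 [ 638.62564361 -171.99436738  269.57516135]
 [ 646.06371047 -139.53537434  272.04569921]]
```

Run:
```python
from h import *
n,fn='scene','s0'
ds=np.load(f'pics/{fn}.npy'); J=manip.camera_info(n); f=192/np.tan(np.radians(J['fovy'])/2); v,u=np.mgrid[:384,:512]
p=np.stack([(u-J['cx'])/f*ds,(v-J['cy'])/f*ds,ds],-1)[ds>0]; w=R.from_euler('xyz',J['orientation']).apply(p)+J['eye']; uv=np.c_[u[ds>0],v[ds>0]]
k=(w[:,0]>300)&(w[:,0]<1000)&(w[:,2]>450)&(w[:,1]<300)
print(k.sum())
for y0 in range(-500,300,100):
    m=k&(w[:,1]>=y0)&(w[:,1]<y0+100)
    for x0 in range(400,1000,100):
        mm=m&(w[:,0]>=x0)&(w[:,0]<x0+100)
        if mm.sum()>5: print(y0,x0,mm.sum(),w[mm,2].min().round(),w[mm,2].max().round(),uv[mm].mean(0).round())
print(manip.read_state()['joints'])
```

```text
8840
-500 500 1576 753.0 828.0 [472.  19.]
-500 600 1030 752.0 826.0 [471.  18.]
-400 500 513 753.0 795.0 [414.   8.]
-400 600 392 753.0 795.0 [416.   9.]
-300 500 31 753.0 762.0 [377.   2.]
-300 600 15 753.0 762.0 [378.   1.]
-200 500 374 629.0 723.0 [314.  20.]
-200 600 1634 624.0 724.0 [324.  16.]
-200 700 359 642.0 691.0 [364.   9.]
-200 800 9 642.0 650.0 [381.   6.]
-200 900 806 452.0 542.0 [396.  32.]
-100 500 188 630.0 663.0 [276.  14.]
-100 600 627 624.0 694.0 [281.  11.]
-100 900 395 450.0 536.0 [371.  21.]
0 500 83 631.0 659.0 [252.   4.]
0 600 179 625.0 661.0 [250.   5.]
[-4.12810595e-01  3.93010610e-01  1.40373386e+00  7.21686403e-06
  1.34536428e+00 -2.06779344e+00]
```

Run:
```python
from h import *
for n,a,b in (('scene','s0','s1'),('side','d0','d1')):
    d0,ds=np.load(f'pics/{a}.npy'),np.load(f'pics/{b}.npy'); J=manip.camera_info(n); f=192/np.tan(np.radians(J['fovy'])/2); v,u=np.mgrid[:384,:512]
    k=(ds>0)&(d0-ds>30)
    p=np.stack([(u-J['cx'])/f*ds,(v-J['cy'])/f*ds,ds],-1)[k]; w=R.from_euler('xyz',J['orientation']).apply(p)+J['eye']
    r=np.hypot(w[:,0],w[:,1])
    for r0 in range(100,800,50):
        m=(r>=r0)&(r<r0+50)&(w[:,1]<0)
        if m.sum()>5: print(n,r0,m.sum(),w[m,2].min().round(),w[m,2].max().round())
```

```text
scene 100 4046 158.0 678.0
scene 150 2992 551.0 680.0
scene 200 2391 535.0 673.0
scene 250 1911 534.0 642.0
scene 300 1696 510.0 621.0
scene 350 1506 495.0 603.0
scene 400 1212 478.0 586.0
scene 450 1164 447.0 567.0
scene 500 1076 303.0 548.0
scene 550 2629 30.0 524.0
scene 600 1000 33.0 514.0
scene 650 28 309.0 347.0
side 200 42 534.0 638.0
side 250 1146 518.0 637.0
side 300 1209 500.0 622.0
side 350 1105 482.0 604.0
side 400 969 463.0 588.0
side 450 899 447.0 570.0
side 500 816 306.0 551.0
side 550 1828 -530.0 528.0
side 600 557 28.0 519.0
side 650 15 310.0 351.0
```

{"fn": "step_arm", "kwargs": {"series": [0,1,16,-0.157,0.3,0,1,12,-0.157,0.55,0,1,10,-0.157,0.55,0,1,10,-0.157,0.55,6,0,10,-0.157,0.55,6,0,10,-0.157,0.55,8,0,0,-0.157,0.55,8,0,0,-0.157,0.55,8,0,0,-0.157,0.55,8,0,0,-0.157,0.55,10,0,0,-0.006,0.55,10,0,0,0,0.55,0,0,0,0,0.55,0,0,0,0,0.55]}}

```text
clock: 10.58
eef_pos: [618.7, -199.1, 295.3]
eef_rot: [-3.141, -0.0, 1.651]
wrist_force: [0.1, 0.3, 0.0]
finger_gap: 42.3
finger_force: 0.0
```

Run:
```python
from h import *
I=manip.camera_info('wrist'); c,d=save('wrist','w5'); np.savez('pics/w5i.npz',e=I['eye'],o=I['orientation'])
print(manip.read_state()['joints'])
```

```text
[-3.67623074e-01  4.98043853e-01  1.09935087e+00 -3.15017606e-05
  1.54425993e+00 -4.47331925e-01]
```

View pics/w5.png

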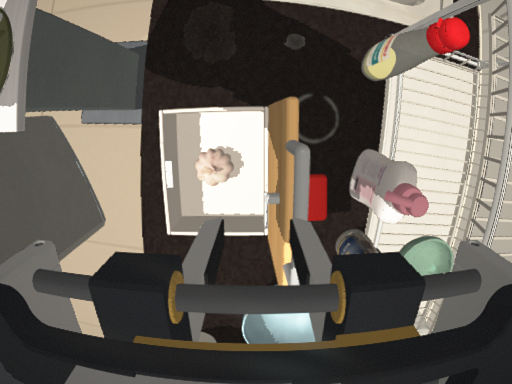

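The wrist view shows the lid edge-on, with the handle bar at about column 303 over rows 155–215, its +y end post near (297,147), the red wing behind it at (317,197), and the garlic in the box.

Run:
```python
from h import *
I=manip.camera_info('wrist'); z=np.load('pics/w5i.npz'); I.update(eye=z['e'],orientation=z['o'])
c=cv2.imread('pics/w5.png'); d=np.load('pics/w5.npy')
for y in (165,180,195,205): print(y,[tuple(c[y,x]) [0:3:2] for x in range(284,318,2)],d[y,296:310:3])
for uv in ((302,165),(302,190),(302,210)): print(plane(ray('wrist',uv,I),266))
print([plane(ray('wrist',p,I),78) for p in ((160,109),(168,235),(267,109))])
```

```text
165 [(np.uint8(65), np.uint8(129)), (np.uint8(80), np.uint8(158)), (np.uint8(90), np.uint8(179)), (np.uint8(98), np.uint8(196)), (np.uint8(100), np.uint8(199)), (np.uint8(100), np.uint8(133)), (np.uint8(118), np.uint8(122)), (np.uint8(128), np.uint8(133)), (np.uint8(133), np.uint8(139)), (np.uint8(138), np.uint8(145)), (np.uint8(136), np.uint8(144)), (np.uint8(138), np.uint8(145)), (np.uint8(135), np.uint8(141)), (np.uint8(52), np.uint8(59)), (np.uint8(19), np.uint8(25)), (np.uint8(20), np.uint8(25)), (np.uint8(24), np.uint8(30))] [183.38283 180.44254 180.95679 181.27582 182.23372]
180 [(np.uint8(68), np.uint8(133)), (np.uint8(82), np.uint8(165)), (np.uint8(94), np.uint8(185)), (np.uint8(99), np.uint8(198)), (np.uint8(100), np.uint8(199)), (np.uint8(101), np.uint8(112)), (np.uint8(120), np.uint8(125)), (np.uint8(129), np.uint8(136)), (np.uint8(134), np.uint8(140)), (np.uint8(138), np.uint8(144)), (np.uint8(138), np.uint8(144)), (np.uint8(139), np.uint8(143)), (np.uint8(132), np.uint8(139)), (np.uint8(41), np.uint8(169)), (np.uint8(35), np.uint8(170)), (np.uint8(34), np.uint8(169)), (
[... 859 characters left out ...]
113)), (np.uint8(124), np.uint8(129)), (np.uint8(131), np.uint8(136)), (np.uint8(135), np.uint8(142)), (np.uint8(138), np.uint8(144)), (np.uint8(140), np.uint8(146)), (np.uint8(137), np.uint8(142)), (np.uint8(96), np.uint8(156)), (np.uint8(30), np.uint8(170)), (np.uint8(34), np.uint8(170)), (np.uint8(31), np.uint8(168)), (np.uint8(29), np.uint8(167))] [188.20587 187.20311 186.7997  187.51753 261.27332]
[ 642.82328477 -155.84016968  266.        ]
[ 644.65307209 -171.95238982  266.        ]
[ 646.27432881 -185.32557697  266.        ]
[array([ 487.88466788, -124.66925918,   78.        ]), array([ 501.4221487 , -295.48792434,   78.        ]), array([ 623.95015402, -117.53658836,   78.        ])]
```

{"fn": "step_arm", "kwargs": {"series": [0,0,11,0,0.55,5,0,0,0,0.55,10,0,0,0,0.55,11,0,0,0,0.55,0,0,0,0,0.55,0,0,0,0,0.55]}}

```text
clock: 11.38
eef_pos: [644.8, -199.0, 306.1]
eef_rot: [-3.141, -0.0, 1.65]
wrist_force: [-0.7, -1.1, 0.2]
finger_gap: 42.4
finger_force: 0.0
```

{"fn": "step_arm", "kwargs": {"series": [0,0,-8,0,0.55,0,0,-9,0,0.55,0,0,-9,0,0.55,0,0,-8,0,0.55,0,0,0,0,0.55,0,0,0,0,0.75,0,0,0,0,0.8,0,0,0,0,0.85,0,0,0,0,0.88,0,0,0,0,0.88], "squeeze": 15}}

```text
clock: 12.62
eef_pos: [644.9, -199.0, 272.6]
eef_rot: [3.141, 0.0, 1.65]
wrist_force: [0.4, -0.1, 0.2]
finger_gap: 11.6
finger_force: 0.5
```

{"fn": "step_arm", "kwargs": {"series": [0,0,0,0,1,0,0,0,0,1,0,0,0,0,1], "squeeze": 15}}

```text
clock: 13.0
eef_pos: [644.9, -199.0, 272.5]
eef_rot: [3.141, 0.0, 1.65]
wrist_force: [0.6, -0.3, 2.6]
finger_gap: 9.5
finger_force: 15.0
```

Run:
```python
from h import *
s=manip.read_state(); print(s['finger_gap'],s['finger_force'],s['wrist_force'],s['moment'],s['eef_pos'])
hx,hz,L=636,84,182
x=s['eef_pos'][0]; z=s['eef_pos'][2]-6
print('radius', np.hypot((x-hx)/np.cos(.087),z-hz))
th=np.arccos((hx-x)/np.cos(.087)/L); print('th0',th)
t=th-np.cumsum([0]+[.03,.05]+[.0765]*19+[.05,.03]) ; print(len(t),t[-1])
t=np.linspace(th,0,29)
r=-L*np.cos(t); zz=L*np.sin(t); D=np.c_[np.diff(r)*np.cos(.087),np.diff(r)*np.sin(.087),np.diff(zz)]
print(D.round(1).tolist())
```

```text
9.538259574762224 14.999803751707077 [ 0.57337778 -0.28890993  2.57110808] [-0.02993445 -0.14524749  0.0474224 ] [ 644.88825561 -199.03087507  272.54069979]
radius 182.7586089784578
th0 1.6198379585839586
24 0.0063379585839584696
[[-10.5, -0.9, 0.2], [-10.5, -0.9, -0.4], [-10.4, -0.9, -1.0], [-10.4, -0.9, -1.6], [-10.3, -0.9, -2.2], [-10.1, -0.9, -2.8], [-9.9, -0.9, -3.4], [-9.7, -0.8, -4.0], [-9.5, -0.8, -4.5], [-9.2, -0.8, -5.1], [-8.9, -0.8, -5.6], [-8.6, -0.7, -6.1], [-8.2, -0.7, -6.6], [-7.8, -0.7, -7.0], [-7.4, -0.6, -7.5], [-6.9, -0.6, -7.9], [-6.5, -0.6, -8.3], [-6.0, -0.5, -8.6], [-5.5, -0.5, -9.0], [-5.0, -0.4, -9.3], [-4.4, -0.4, -9.6], [-3.9, -0.3, -9.8], [-3.3, -0.3, -10.0], [-2.7, -0.2, -10.2], [-2.1, -0.2, -10.3], [-1.5, -0.1, -10.4], [-0.9, -0.1, -10.5], [-0.3, -0.0, -10.5]]
```

{"fn": "step_arm", "kwargs": {"series": [-10.5,-0.9,0.2,0,1,-10.5,-0.9,-0.4,0,1,-10.4,-0.9,-1,0,1,-10.4,-0.9,-1.6,0,1,-10.3,-0.9,-2.2,0,1,-10.1,-0.9,-2.8,0,1,-9.9,-0.9,-3.4,0,1,0,0,0,0,1], "squeeze": 25}}

```text
clock: 14.0
eef_pos: [571.9, -205.3, 261.0]
eef_rot: [-3.14, -0.001, 1.649]
wrist_force: [-2.0, 3.2, 1.9]
finger_gap: 9.5
finger_force: 25.0
```

{"fn": "step_arm", "kwargs": {"series": [-9.7,-0.8,-4,0,1,-9.5,-0.8,-4.5,0,1,-9.2,-0.8,-5.1,0,1,-8.9,-0.8,-5.6,0,1,-8.6,-0.7,-6.1,0,1,-8.2,-0.7,-6.6,0,1,-7.8,-0.7,-7,0,1,-7.4,-0.6,-7.5,0,1,0,0,0,0,1]}}

```text
clock: 15.12
eef_pos: [502.7, -211.4, 214.2]
eef_rot: [-3.14, -0.0, 1.649]
wrist_force: [0.2, 1.0, -2.0]
finger_gap: 9.5
finger_force: 25.0
```

{"fn": "step_arm", "kwargs": {"series": [-6.9,-0.6,-7.9,0,1,-6.5,-0.6,-8.3,0,1,-6,-0.5,-8.6,0,1,-5.5,-0.5,-9,0,1,-5,-0.4,-9.3,0,1,-4.4,-0.4,-9.6,0,1,-3.9,-0.3,-9.8,0,1,-3.3,-0.3,-10,0,1,0,0,0,0,1]}}

```text
clock: 16.25
eef_pos: [462.2, -214.8, 141.5]
eef_rot: [3.14, 0.0, 1.65]
wrist_force: [9.4, 2.4, -3.8]
finger_gap: 9.2
finger_force: 25.0
```

{"fn": "step_arm", "kwargs": {"series": [-2.5,-0.2,-10.2,0,1,-1.8,-0.2,-10.3,0,1,-1.1,-0.1,-10.2,0,1,-0.6,0,-9,0,1,0,0,-6,0,1,0,0,-3,0,1,0,0,0,0,1]}}

```text
clock: 17.12
eef_pos: [456.1, -215.7, 94.7]
eef_rot: [3.141, 0.001, 1.65]
wrist_force: [-2.4, 2.6, 15.6]
finger_gap: 9.5
finger_force: 25.0
```

{"fn": "step_arm", "kwargs": {"series": [0,0,-1.5,0,1,0,0,-1.5,0,1,0,0,0,0,1]}}

```text
clock: 17.5
eef_pos: [456.2, -216.4, 93.1]
eef_rot: [3.14, 0.003, 1.65]
wrist_force: [-9.9, 2.1, 31.5]
finger_gap: 9.3
finger_force: 25.0
```

Run:
```python
from h import *
c=np.array([562.5,-203.,0]); a=.087; ex=np.array([np.cos(a),np.sin(a),0]); ey=np.array([-np.sin(a),np.cos(a),0])
for n in ('scene','side'):
    im,ds=save(n,n+'5'); J=manip.camera_info(n); f=192/np.tan(np.radians(J['fovy'])/2); v,u=np.mgrid[:384,:512]
    p=np.stack([(u-J['cx'])/f*ds,(v-J['cy'])/f*ds,ds],-1)[ds>0]; w=R.from_euler('xyz',J['orientation']).apply(p)+J['eye']
    X,Y=(w-c)@ex,(w-c)@ey
    for x0 in (-60,-40,-20,0,20,40,60):
        m=(abs(X-x0)<8)&(abs(Y)<80)&(w[:,2]<150)&(w[:,2]>60)
        if m.sum(): print(n,x0,m.sum(),np.median(w[m,2]).round(1))
```

```text
scene -60 139 88.8
scene -40 146 90.1
scene -20 102 88.9
scene 0 129 89.2
scene 20 116 89.1
scene 40 117 89.1
scene 60 120 89.2
side -60 122 89.4
side -40 122 90.4
side -20 124 89.7
side 0 123 89.2
side 20 126 89.2
side 40 131 89.1
side 60 129 89.2
```

{"fn": "step_arm", "kwargs": {"series": [0,0,1,0,1,0,0,0,0,0.7,0,0,0,0,0.7,0,0,0,0,0.7,0,0,8,0,0.7,0,0,20,0,0.7,0,0,40,0,0.7,10,1,40,0,0.65,20,2,20,0,0.65,20,3,0,0,0.65,20,3,0,0,0.65,0,0,0,0,0.65,0,0,0,0,0.65]}}

```text
clock: 19.23
eef_pos: [525.4, -206.4, 219.7]
eef_rot: [-3.141, -0.0, 1.65]
wrist_force: [-0.3, 0.6, -0.5]
finger_gap: 33.0
finger_force: 0.0
```

Run:
```python
from h import *
def red(n,fn):
    I=manip.camera_info(n); im,ds=save(n,fn); h=cv2.cvtColor(im,cv2.COLOR_BGR2HSV)
    m=cv2.inRange(h,(0,170,60),(8,255,255))|cv2.inRange(h,(172,170,60),(179,255,255)); N,l,st,ce=cv2.connectedComponentsWithStats(m)
    out=[]
    for k in range(1,N):
        if st[k,4]>15:
            P=plane(ray(n,ce[k],I),111); out.append((ce[k].round(1),st[k],P.round(1)))
            if np.hypot(*(P[:2]-[526,-206]))<60: print(n,ce[k].round(1),st[k],P.round(1))
for n in ('scene','side','wrist'): red(n,n+'6')
```

```text
scene [288.8 221.6] [284 216  11  12  52] [ 525.  -206.5  111. ]
side [265.9 174.3] [265 169   3  12  34] [ 526.1 -205.8  111. ]
wrist [259.1 196.5] [250 173  19  48 604] [ 526.6 -207.6  111. ]
```

View pics/wrist6.png

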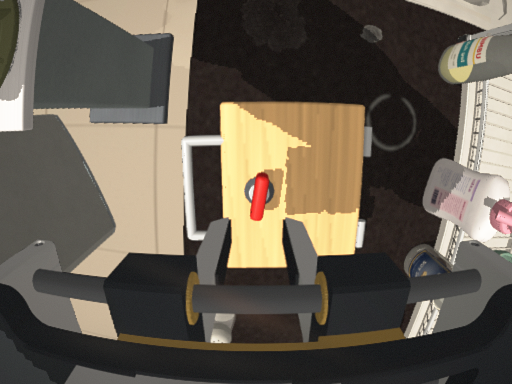

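The lid lies flat and closed, and the red wing sits at about (260,197), tilted slightly clockwise of the lid's edge.

Run:
```python
from h import *
I=manip.camera_info('wrist'); im=cv2.imread('pics/wrist6.png'); h=cv2.cvtColor(im,cv2.COLOR_BGR2HSV)
m=cv2.inRange(h,(0,170,60),(8,255,255))|cv2.inRange(h,(172,170,60),(179,255,255)); m[:, :200]=0; m[:,320:]=0; m[:150]=0;m[240:]=0
y,x=np.nonzero(m); P=np.array([plane(ray('wrist',q,I),123) for q in zip(x,y)])[:,:2]
w,V=np.linalg.eigh(np.cov(P.T)); v=V[:,1]; v*=np.sign(v[1]); print('wing dir from y',np.arctan2(-v[0],v[1]),np.sqrt(w),P.mean(0))
for a,b in (((221,103),(230,268)),((363,106),(357,262))):
    A,B=plane(ray('wrist',a,I),89),plane(ray('wrist',b,I),89); q=A-B; print(np.linalg.norm(q),np.arctan2(-q[0],q[1]))
A,B=plane(ray('wrist',(186,142),I),84),plane(ray('wrist',(194,236),I),84);q=A-B; print(np.linalg.norm(q),np.arctan2(-q[0],q[1]))
```

```text
wing dir from y -0.07698119558449092 [ 3.28436455 12.19176263] [ 526.34903573 -204.52502085]
172.77521100157404 0.10618743631289365
168.93610501748515 0.12349394934091613
99.99252605951028 0.10762811455836242
```

{"fn": "step_arm", "kwargs": {"series": [1,0.3,-25,-0.08,0.65,0,0,-25,-0.085,0.65,0,0,-25,0,0.65,0,0,-17,0,0.65,0,0,-8,0,0.65,0,0,0,0,0.65,0,0,0,0,0.8,0,0,0,0,0.85,0,0,0,0,0.85,0,0,0,0,1,0,0,0,0,1,0,0,0,0,1], "squeeze": 15}}

```text
clock: 20.88
eef_pos: [527.4, -206.2, 120.3]
eef_rot: [3.14, 0.0, 1.485]
wrist_force: [3.5, 0.2, 6.3]
finger_gap: 19.1
finger_force: 15.0
```

```bash
python3 -c "
from h import *
s=manip.read_state(); print(s['eef_pos'],s['eef_rot'],s['wrist_force'],s['moment'],s['finger_gap'],s['joints'])"
```

```text
[ 527.41807181 -206.19904898  120.28407507] [3.14000279e+00 4.70533945e-04 1.48479840e+00] [3.49848451 0.1834281  6.2758495 ] [-0.06953007 -0.58262632 -0.0084075 ] 19.07543324290472 [-4.37410314e-01  4.47099571e-01  1.59015945e+00  1.18209274e-04
  1.10267896e+00 -3.51466006e-01]
```

{"fn": "step_arm", "kwargs": {"series": [0,0,0,0,0.7,0,0,0,0,0.7,0,0,2.5,0,0.7,0,0,2.5,0,0.7,0,0,0,0,0.7,0,0,0,0,0.85,0,0,0,0,0.85,0,0,0,0,1,0,0,0,0,1,0,0,0,0,1], "squeeze": 10}}

```text
clock: 22.12
eef_pos: [527.3, -206.1, 124.7]
eef_rot: [3.141, 0.0, 1.485]
wrist_force: [6.0, -0.4, -1.3]
finger_gap: 18.3
finger_force: 10.0
```

```bash
python3 -c "
from h import *
s=manip.read_state(); print(s['moment'],s['finger_gap'])
save('wrist','w7')"
```

```text
[-0.13550123 -1.00339126 -0.00635355] 18.327392199547003
```

View pics/w7.png

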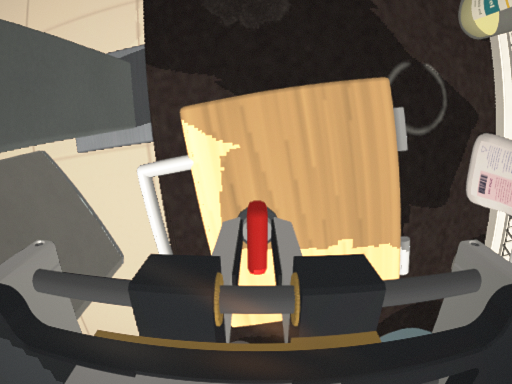

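{"fn": "step_arm", "kwargs": {"series": [0,0,0,0,0.7,0,0,0,0,0.7,-0.5,0,3,0,0.7,0,0,2.5,0,0.7,0,0,0,0,0.7,0,0,0,0,0.85,0,0,0,0,0.85,0,0,0,0,1,0,0,0,0,1,0,0,0,0,1,0,0,0,0,1], "squeeze": 10}}

```text
clock: 23.55
eef_pos: [527.3, -206.1, 130.3]
eef_rot: [3.139, 0.0, 1.485]
wrist_force: [8.6, -2.6, -4.2]
finger_gap: 11.8
finger_force: 10.0
```

```bash
python3 -c "
from h import *
s=manip.read_state(); print(s['moment'],s['finger_gap'])
n='scene';a,_=save('scene','s8');b,_=save('side','d8')
A=cv2.resize(a[185:255,255:325],(400,400),interpolation=cv2.INTER_CUBIC);B=cv2.resize(b[145:205,235:295],(400,400),interpolation=cv2.INTER_CUBIC)
cv2.imwrite('pics/v8.png',np.hstack([A,B]))"
```

```text
[-0.20839213 -1.35815527  0.05526929] 11.836171236531547
```

View pics/v8.png

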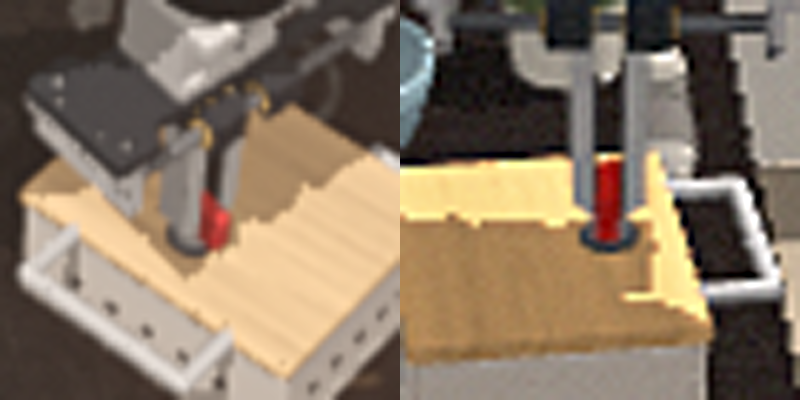

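The grip is now on the wing: the gap is 11.8 mm, and both views show the fingers either side of the red plate.

{"fn": "step_arm", "kwargs": {"series": [1,0,0,0,1,0,0,0,-0.12,1,0,0,0,-0.12,1,0,0,0,-0.12,1,0,0,0,-0.12,1,0,0,0,-0.12,1,0,0,0,-0.12,1,0,0,0,0,1], "squeeze": 20}}

```text
clock: 24.65
eef_pos: [527.5, -206.1, 130.1]
eef_rot: [3.142, 0.0, 0.765]
wrist_force: [0.4, -0.4, -0.4]
finger_gap: 11.8
finger_force: 20.0
```

```bash
python3 -c "
from h import *
s=manip.read_state(); print(s['moment'],s['finger_gap'],s['wrist_force'])"
```

```text
[-0.21879902 -0.10683655 -0.04899249] 11.82997987228497 [ 0.37930634 -0.44604744 -0.42641902]
```

{"fn": "step_arm", "kwargs": {"series": [0,0,0,-0.12,1,0,0,0,-0.12,1,0,0,0,-0.12,1,0,0,0,-0.12,1,0,0,0,-0.12,1,0,0,0,-0.04,1,0,0,0,0,1]}}

```text
clock: 25.52
eef_pos: [527.4, -206.1, 130.1]
eef_rot: [-3.142, 0.0, 0.128]
wrist_force: [1.3, -0.6, -0.8]
finger_gap: 11.7
finger_force: 20.0
```

```bash
python3 -c "
from h import *
s=manip.read_state(); print(s['moment'],s['eef_rot'],s['wrist_force'])"
```

```text
[-0.10118649 -0.14205691 -0.01262094] [-3.14158152e+00  2.06356153e-05  1.27504703e-01] [ 1.33575162 -0.58020701 -0.83072899]
```

{"fn": "step_arm", "kwargs": {"series": [0,0,0,-0.03,1,0,0,0,-0.03,1,0,0,0,0,1]}}

```text
clock: 25.9
eef_pos: [527.4, -206.0, 130.1]
eef_rot: [3.142, 0.0, 0.065]
wrist_force: [0.9, -0.5, -1.6]
finger_gap: 12.0
finger_force: 20.1
```

```bash
python3 -c "
from h import *
s=manip.read_state(); print(s['moment'],s['eef_rot'],s['finger_gap'])"
```

```text
[-0.11358695 -0.12244907  0.24661694] [3.14154045e+00 3.47633206e-05 6.49102766e-02] 11.99155625343247
```

{"fn": "step_arm", "kwargs": {"series": [0,0,0,-0.02,1,0,0,0,0,1,0,0,0,0,0.75,0,0,0,0,0.75,0,0,0,0,0.75,0,0,6,0,0.75,0,0,20,0,0.75,0,0,40,0,0.75,-10,0,50,0,0.75,-40,0,40,0,0.75,-50,0,0,0,0.75,-50,0,0,0,0.75,0,0,0,0,0.75,0,0,0,0,0.75]}}

```text
clock: 27.65
eef_pos: [377.9, -206.2, 286.7]
eef_rot: [3.141, -0.001, 0.045]
wrist_force: [-0.3, 0.5, -0.3]
finger_gap: 23.4
finger_force: 0.0
```

```bash
python3 - <<'E'
from h import *
a=.087; c=np.array([562.5,-203.,0]); ex=np.array([np.cos(a),np.sin(a),0])
for n in ('scene','side'):
    im,ds=save(n,n+'9'); h=cv2.cvtColor(im,cv2.COLOR_BGR2HSV); J=manip.camera_info(n)
    m=cv2.inRange(h,(0,170,60),(8,255,255))|cv2.inRange(h,(172,170,60),(179,255,255)); y,x=np.nonzero(m)
    P=np.array([plane(ray(n,q,J),115) for q in zip(x,y)])[:,:2]; P=P[np.hypot(*(P-[526,-206]).T)<50]
    if len(P)>8: w,V=np.linalg.eigh(np.cov(P.T)); v=V[:,1]*np.sign(V[0,1]); print(n,len(P),P.mean(0),'angle from x',np.arctan2(v[1],v[0]),np.sqrt(w))
    f=192/np.tan(np.radians(J['fovy'])/2); v,u=np.mgrid[:384,:512]
    p=np.stack([(u-J['cx'])/f*ds,(v-J['cy'])/f*ds,ds],-1)[ds>0]; q=R.from_euler('xyz',J['orientation']).apply(p)+J['eye']
    X=(q-c)@ex; k=(abs(q[:,1]+203)<75)&(q[:,2]>60)&(q[:,2]<150)
    print([np.median(q[k&(abs(X-x0)<8),2]).round(1) for x0 in (-60,0,60)])
E
python3 -c "
import cv2,numpy as np
a=cv2.imread('pics/scene9.png')
cv2.imwrite('pics/v9.png',np.hstack([cv2.resize(a[130:310,180:360],(400,400)),cv2.resize(cv2.imread('pics/side9.png')[130:210,220:300],(400,400))]))"
```

```text
scene 56 [ 522.82103498 -208.18649872] angle from x 0.18083987319000797 [ 3.86348428 12.66300099]
[np.float64(89.2), np.float64(89.5), np.float64(89.2)]
side 91 [ 526.32649521 -198.65147109] angle from x 1.3506378016506733 [11.6760778  13.52912033]
[np.float64(89.4), np.float64(89.2), np.float64(89.1)]
```

View pics/v9.png

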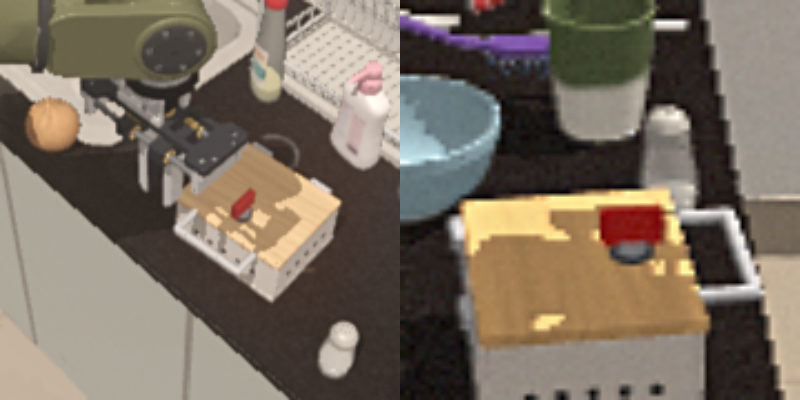

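The lid is flat and closed, the wing points to the handle, and the onion and salt are still standing. The gripper is clear of everything.

```bash
python3 -c "
from cell import manip
print(manip.sign_off())"
```

```text
the job is handed in; nothing more can be done
None
```

The garlic is in the keeper box, the lid was lowered fully closed, and the red catch is turned to its stop with the wing pointing at the handle; the onion and salt shaker were not touched, and I handed the job in at about 28 s of the 72 s allowed.

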